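# Push the crate into the lane until the gravity catch drops behind it

### The job

Lock the small yellow crate into the crate lane: slide it along the bench into the lane so that its own rim lifts the hanging catch, and push on gently against the sprung buffer just until the catch has dropped behind the crate. Then let the crate settle back against the catch and leave it there. Do not lift the crate, touch the catch with the robot or ram the buffer, and leave the other things on the bench where they are.

Things in the scene. Friction and masses are not known exactly. Their poses are not given: they have to be found in the camera images.
- crate_center (a point): Centre of the small yellow ribbed plastic crate, half-way up it (37.5 mm above its underside). Open on top, 200 mm long (own x), 150 wide (own y), 75 high, about 0.5 kg. It stands on the bench short of the lane, its +x end towards the lane's mouth, and slides with 2 to 5 N. Two pastry boxes in it reach 46 mm above the bench and fill only own x -10 to +80 mm.
- crate_rim (a point): Middle of the crate's rim at its own -x end, the end away from the lane, 65 mm above the bench; axes as the crate's. A solid rim 12 mm wide and 20 mm high (55 to 75 mm up) runs round the top, 3 mm proud of the 4 mm walls below; this point is 94 mm from the crate's centre. Here the rim is free to be pinched across its 12 mm from above, or pushed from outside.
- mouth (a point): Middle of the lane's mouth, on the bench top. Own x points into the lane, the way the crate goes in; own y to the left of that. The lane: two fixed upright steel guides, 149 mm apart inside (the crate's walls are 144 mm wide there), 40 mm high, from own x = 0 to 250 mm, flared outward over the 45 mm before the mouth. Over it all is open from above but the catch.
- guide_end (a point): Inner end of the lane's middle line, on the bench, 250 mm in from the mouth; axes as the mouth's. Catch and buffer sit on one slotted rail, clamped up to 12 mm either way of its middle setting along the lane, so the depth needed is not exactly known. At the middle setting the catch drops with the crate's centre about 164 mm in from the mouth and the crate then rests on it at 162 mm.
- catch (a joint): Gravity catch: dark steel pawl 75 mm long, 12 wide, on a post 104 mm high outside the -y guide; hinge 90 mm above the bench, 10 (+-12) mm before the mouth, at own y = -69 mm of it. 0 = hanging, sloping 21 degrees down into the lane, tip 60 mm up; grows (rad) as the tip lifts. About 0.21 on the crate's rim; falls to 0 once the rear rim has passed its tip, and blocks the way out.
- buffer (a joint): Sprung rubber-faced plate, 90 mm wide, its middle 54 mm up, across the lane's inner end. 0 = free; grows (m) as it is pushed in, 1.8 N per mm. The crate meets it 4.5 mm before its resting place on the catch. The catch drops at about 12 N (7 mm); above 20 N (11 mm) the crate has been rammed. It presses the latched crate back on the catch with 4 to 8 N.
- jar: Glass jar with steel lid, 60 mm across, 85 mm high, standing near the lane; origin under its middle. Leave alone.
- tin: Plain tin, 72 mm across, 60 mm high, standing near the lane; origin under its middle. Leave alone.
- label_roll: Roll of paper labels standing on end, 72 mm across, 45 mm high, near the lane; origin under its middle. Leave alone.
- marker: Marker pen, 110 mm long (own x), 16 mm thick, lying beside the lane; origin under its middle. Leave alone.
- pastry_box: Flat carton 125 x 85 x 45 mm lying past the lane's inner end; origin under its middle. Leave alone.
Not all that is in view belongs to the job. Of the things that look like the part that bears crate_center, the larger one is meant.

How it is judged (in metres and radians):
On the way, in this order (a step that is already met when the one before it is completed fails the run):
1. the crate's leading end is in the lane's mouth, between the guides (x of crate_center in the frame of mouth above -0.1 m and y of crate_center in the frame of mouth between -0.02 and 0.02 m), for 0.05 s.
2. the catch is lifted and carried by the crate's own rim (value of joint catch above 0.15 rad and contact force between crate and catch above 0.1 N), for 0.2 s.
At the end, for the whole second after the job is handed in: The crate stands flat and still in the lane, at least 145 mm in from the mouth (its centre), the catch is down behind it (within 0.06 rad of its rest), and the crate bears back on the catch (over 1 N) with the buffer's push (value of joint catch below 0.06 rad and x of crate_center in the frame of mouth above 0.145 m and contact force between crate and catch above 1 N and angle between crate_center's own z axis and vertical below 0.05 rad and linear speed of crate below 0.01 m/s); the robot touches nothing.
It fails at once if the robot touches the catch (over 1 N) (contact force between any of the arm, the fingers and catch above 1 N).
It fails at once if the crate is rammed into the buffer (over 20 N) (contact force between crate and buffer above 20 N).
It fails at once if the crate is lifted more than 20 mm off the bench or tipped (height (world z) of crate_center above 0.0575 m or angle between crate_center's own z axis and vertical above 0.15 rad).
It fails at once if one of the other things on the bench is moved by more than 20 mm (distance of any of jar, tin, label_roll, marker, pastry_box from where it was at the start of the episode above 0.02 m).
It also fails if it takes over 64 s, if anything falls off the work surface, if the arm or the gripper's body presses on something with over 40 N, if the wrist force passes 120 N, or if a joint passes its speed limit or range.

### The arm

A 6-joint arm with a two-finger parallel gripper is mounted at the origin on the work surface. World frame = base frame: x ahead of the robot, y to its left, z up, the work surface at z = 0. Lengths are in mm, angles in rad, forces in N, time in s.
With the tool pointing down it reaches from about 350 to 775 mm from the base axis. Payload 7.3 kg.
Tool frame: the origin (TCP) lies between the finger pads; the fingertips stand 8 mm ahead of it and the grasp point (between the pads) lies 11 mm behind it; y points along the fingers, z is the direction in which the jaws open and shut, and the axes are right-handed (so a half turn about y gives the same grasp; the last joint's range is limited). The gripper opens to 92 mm and grips with 3 to 60 N. Pads are 19 mm wide; open, the fingers measure 130 mm over their backs; the gripper's body (75 mm by 190 mm) begins 47 mm behind the grasp point.
Start: joints at [1.011, 0.342, 1.524, -0, 1.275, -0.146], TCP at [211.086, 480.715, 234.741] pointing down, gripper open.
Joint ranges: [-2.53, 2.53], [-0.77, 2.02], [0.04, 2.7], [-1, 4.14], [0.28, 2.66], [-3.11, 3.11]. Speed limits (rad/s): [2.57, 2.57, 3.14, 3.14, 3.14, 3.14].

### API

Orientations are given as [roll, pitch, yaw] about the fixed x, y, z axes, in that order (R = Rz(yaw) Ry(pitch) Rx(roll)).
In Python, from plant import bot, vision, job gives the robot as it stands. The module is installed in compiled form; this text tells all that it offers.
- The arm moves only by the tool arm_command, never from a script. Its argument "deltas" is a list of rows, each a list of 4 numbers: the shift along the tool's x, y, z in m, then the turn about the tool's y in degrees. In form: [[x, y, z, twist], ...]. A call has 1 to 5 rows; each row shifts and turns the commanded pose from where the row before left it, along the tool's axes as they then stand; what a row does not reach is not made up. A row lasts 1/10 s, in which the tool goes at most 50 mm and 8.59 degrees, less where a joint would pass 70% of its speed; a pose out of reach is approached as far as the arm can. A call is refused whole if a number of a shift passes 0.05 or a number of a turn 8.59, either way. A call with a gripper value outside its range is refused whole. "claw" is the closure in counts, from 0 (fully open) to 255 (shut), set as the call begins (left out, the last holds). The fingers move at their own pace and stop on an object; the grip force is fixed at half the most. Time passes only in rows, so rows that do not move let the fingers close. It gives the time, the measured TCP pose, the force and the opening at its end, in the units of the state.
- bot.get_obs(): the state, without advancing time (a new reading comes with each control period).
- vision.capture(name): name is "side" or "top"; returns a dict with "img" (480x640x3 uint8, red, green, blue), "camera_matrix" (3x3 intrinsics, pixels), "world_to_cam" (4x4, takes a point from world to camera coordinates). Camera axes: x right, y down, z forward; pixel columns grow to the right and rows downward; lengths in mm; the calibration is good to about 2 mm. A picture is of the moment at which its call begins. There is no depth.
- job.close_job(): hands the job in, once; it reports no verdict.
Trained networks look in a picture, given as the dict that the camera call returned (one of the last four; its "shot" number tells which), for a name from the list of things; names that differ only in an ending like _2 or _b are one class to them, and where a whole thing is asked for, a point or a joint stands for the part that bears it (a point fixed in the world has none). Each returns a list of dicts, best first, with "confidence" (0 to 1); they miss things now and then, are a little off and sometimes report something else, mostly with a low value. They report only what shows in the picture. A call takes as long as a camera call. They do not tell look-alikes from the thing itself.
- vision.find_in(picture, name): "xyz" ([x, y, z] in mm, in the coordinates of the camera as it stood for that picture, good to about 4 mm: the middle of the surface that is visible of it).
- vision.regions_of(picture, name): "mask" (480x640 bool, what is visible of it).
The state is a dict: "time": time; "joint_positions": joint angles; "dq": joint speeds; "tau": joint torques, N m; "tool_pos": TCP position; "tcp_rot": TCP orientation; "contact_force": force on the tool from outside, world axes, zero at the start; "moment": the same for the moment, N m; "grip_width": finger opening in mm.
Only numpy, scipy, OpenCV 4.12 (cv2) and the standard library are available. Lean on these libraries where they do the work, as an engineer would, in place of code of your own. Each camera call takes 0.05 s, during which the arm holds its last target. There are 200 camera calls.

## Working session

There is one attempt and no reset: what is moved stays moved. The work goes in short steps, Python scripts to look and compute and a tool call to move; the robot and the scene stay as the last step left them, time stands still between calls to the robot, and variables do not carry over. Pictures are saved under pics/ and viewed, about 8 in all and at most 12, crops included, and the job is handed in when it is done.

Besides the shell and the picture viewer there is one more tool, called after "Call:" as name(argument=value, ...) on one line, values as JSON. arm_command: Moves the arm, as the interface text tells. Its arguments: {"type":"object","properties":{"deltas":{"type":"array","items":{"type":"array","items":{"type":"number"}}},"claw":{"type":"number"}},"required":["deltas"]}

```bash
mkdir -p pics
cat > h.py <<'E'
import numpy as np, cv2
from plant import bot, vision, job
def cap(n):
    return vision.capture(n)
def save(p,f): cv2.imwrite('pics/'+f,cv2.cvtColor(p['img'],cv2.COLOR_RGB2BGR))
def w(p,xyz):
    T=np.linalg.inv(np.array(p['world_to_cam'])); return T[:3,:3]@np.array(xyz)+T[:3,3]
def pix(p,X):
    T=np.array(p['world_to_cam']);c=T[:3,:3]@np.array(X)+T[:3,3];q=np.array(p['camera_matrix'])@c;return q[:2]/q[2]
def ray(p,u,v,z):
    T=np.linalg.inv(np.array(p['world_to_cam']));d=T[:3,:3]@np.linalg.inv(np.array(p['camera_matrix']))@np.array([u,v,1.]);o=T[:3,3]
    return o+d*(z-o[2])/d[2]
E
python3 - <<'E'
from h import *
np.set_printoptions(precision=1,suppress=True)
print(bot.get_obs())
for n in ('top','side'):
    p=cap(n); save(p,n+'0.png'); print(n,w(p,[0,0,0]))
    for k in ('crate_center','catch','buffer','jar','tin','label_roll','marker','pastry_box'):
        print(k,[(w(p,d['xyz']),pix(p,w(p,d['xyz'])),round(d['confidence'],2)) for d in vision.find_in(p,k)[:3]])
E
```

```text
{'time': 0.0, 'joint_positions': array([ 1. ,  0.3,  1.5,  0. ,  1.3, -0.1]), 'dq': array([ 0., -0.,  0.,  0., -0., -0.]), 'tau': array([  0. , -43.1, -24.4,   0.1,   0.1,  -0. ]), 'tool_pos': array([210.9, 480.4, 234.1]), 'tcp_rot': array([-1.6,  0. , -0.4]), 'contact_force': array([-0.2, -0. ,  0.2]), 'moment': array([-0., -0.,  0.]), 'grip_width': 91.83226872808333}
top [ 259.3   34.1 1399.7]
crate_center [(array([ 501.1, -310.8,   42.6]), array([440.8, 252.3]), 0.86), (array([ 278.1, -365.1,   32.4]), array([470.5, 338. ]), 0.69)]
catch [(array([546.4, -34.2,  83.1]), array([334.3, 237.9]), 0.59)]
buffer [(array([462.2, 201.9,  62.5]), array([243.4, 277.1]), 0.97), (array([639.6, 118.3,  57.9]), array([273.6, 208.5]), 0.68), (array([389.7,  58.2,   4.1]), array([301.9, 304.5]), 0.44)]
jar [(array([645.8,  25. ,  88.1]), array([308.9, 201. ]), 0.84), (array([460.8, 203.5,  60.5]), array([242.9, 277.7]), 0.67)]
tin [(array([639.5, 119.2,  57.4]), array([273.2, 208.6]), 0.84)]
label_roll [(array([458.1, 206.5,  61.3]), array([241.7, 278.8]), 0.68), (array([ 695. , -189.4,   42. ]), 
[... 373 characters left out ...]
5]), array([347.8, 246.9]), 0.48)]
buffer [(array([451.7, 195.6,  58.7]), array([255.4, 232.3]), 0.93)]
jar [(array([651.1,  13.9,  66.3]), array([370.5, 230.1]), 0.61), (array([455.3, 415.7,  39.8]), array([212.9, 209.1]), 0.56), (array([ 494.6, -315.3,   48.9]), array([441.4, 337.1]), 0.53)]
tin [(array([634.5, 106.4,  47. ]), array([338.8, 225.9]), 0.85)]
label_roll [(array([ 682.9, -199.8,   37.2]), array([453.8, 274. ]), 0.93)]
marker [(array([325.8,  67.5,  18.4]), array([239.1, 290.6]), 0.65), (array([458.8, 413.9,  38.7]), array([214.5, 209.3]), 0.51), (array([396.1,  28.6,  11.8]), array([278. , 288.5]), 0.44)]
pastry_box [(array([459.2, 413.4,  36.7]), array([214.8, 210. ]), 0.88)]
```

View pics/top0.png

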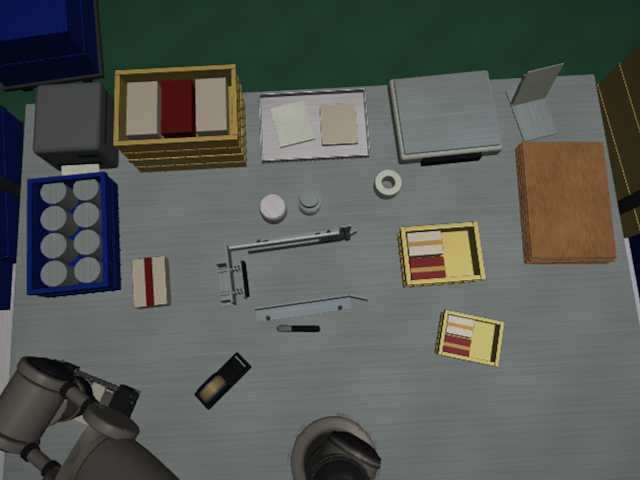

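View pics/side0.png

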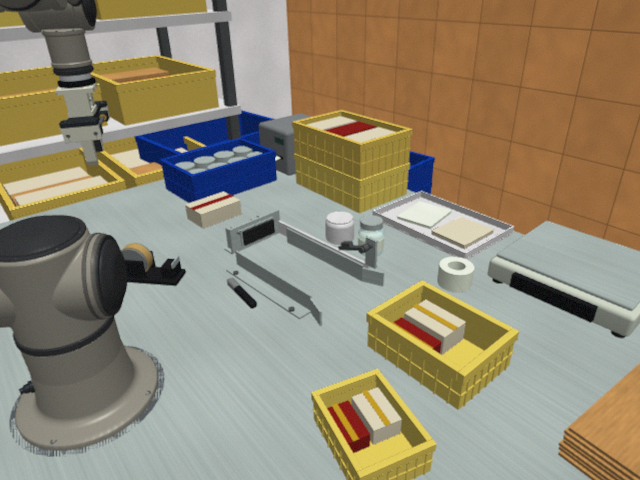

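Run:
```python
from h import *
from scipy.optimize import minimize
np.set_printoptions(precision=2,suppress=True)
res=[]
ps={n:cap(n) for n in('top','side')}
im=cv2.imread('pics/top0.png')[222:330,212:372]
cv2.imwrite('pics/lane.png',cv2.resize(im,None,fx=5,fy=5,interpolation=cv2.INTER_CUBIC))
ms={}
for n,p in ps.items():
    hsv=cv2.cvtColor(p['img'],cv2.COLOR_RGB2HSV)
    for d in vision.regions_of(p,'crate_center'):
        m=d['mask']; print(n,d['confidence'],m.sum(),np.argwhere(m).mean(0))
        if d['confidence']>.4 and (n not in ms or m.sum()>ms[n].sum()): ms[n]=m
def hull(p,s,z0=0):
    x,y,a=s;c,sn=np.cos(a),np.sin(a)
    P=[]
    for sx in(-1,1):
        for sy in(-1,1):
            for hx,hy,z in((100,75,75),(100,75,55),(97,72,0)):
                P.append(pix(p,[x+c*sx*hx-sn*sy*hy,y+sn*sx*hx+c*sy*hy,z]))
    return cv2.convexHull(np.array(P,np.float32))
def render(p,s):
    m=np.zeros((480,640),np.uint8); cv2.fillConvexPoly(m,np.round(hull(p,s)*16).astype(int),255,cv2.LINE_AA,4); return m/255.
def cost(s,names):
    return sum(np.abs(render(ps[n],s)-ms[n]).sum() for n in names)
for names in (['top'],['side'],['top','side']):
    best=min((minimize(cost,[500,-311,a],args=(names,),method='Nelder-Mead',options=dict(initial_simplex=[[500,-311,a],[510,-311,a],[500,-301,a],[500,-311,a+.1]])) for a in(1.5,1.65,1.8)),key=lambda r:r.fun)
    print(names,best.x,best.fun)
```

```text
top 0.61 4936 [253.99 440.95]
top 0.56 2827 [337.21 469.26]
side 0.73 9458 [429.68 371.42]
side 0.6 11788 [342.02 440.45]
['top'] [ 494.84 -307.32    1.6 ] 218.8156862745098
['side'] [ 497.07 -306.13    1.6 ] 315.0823529411765
['top', 'side'] [ 496.62 -306.34    1.59] 564.2862745098039
```

View pics/lane.png

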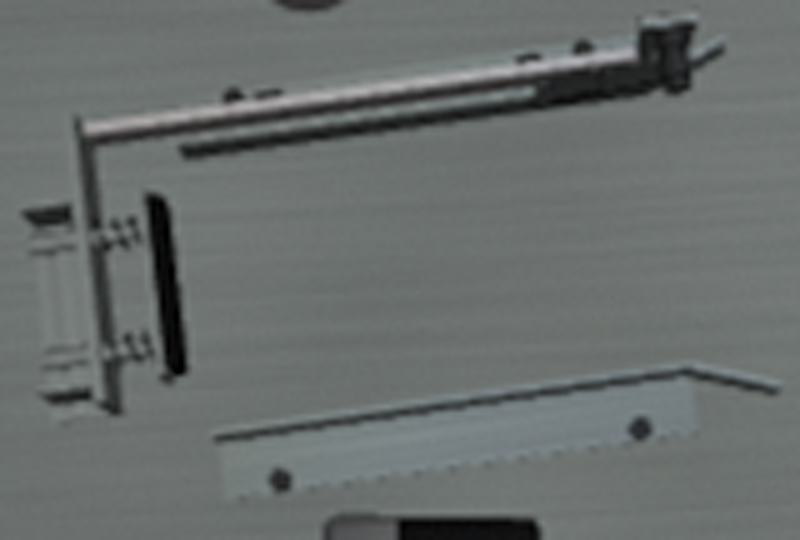

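```bash
python3 - <<'E'
from h import *
np.set_printoptions(precision=1,suppress=True)
p=cap('top'); 
f=lambda u,v,z=40:ray(p,212+(u+.5)/5-.5,222+(v+.5)/5-.5,z)[:2]
L0,L1=f(690,370),f(215,438);R1=f(185,152);R0=f(658,84)
print(L0,L1,R0,R1,'len',np.linalg.norm(L1-L0),'sep1',np.linalg.norm(R1-L1))
for a,b in((L0,L1),(R0,R1)): print('yaw',np.arctan2(*(b-a)[::-1]))
print('flare',f(778,390),f(722,45))
print('postbracket',f(667,22,104),f(667,90,104),'buffer face',f(168,195,76),f(185,375,76), 'pawl tip',f(535,95,60))
E
python3 - <<'E'
from h import *
s=cv2.imread('pics/side0.png')
cv2.imwrite('pics/sl.png',cv2.resize(s[205:325,220:390],None,fx=4.7,fy=4.7,interpolation=cv2.INTER_CUBIC))
E
```

```text
[402.2 -65.9] [381.3 178.7] [553.1 -59.7] [530.8 189.3] len 245.4641550857784 sep1 149.91884830178674
yaw 1.6562195022763142
yaw 1.6598844207886347
flare [ 389.5 -110.2] [572.1 -94.8]
postbracket [570.8 -62. ] [535.9 -59.6] buffer face [502.  194.5] [410.2 188.8] pawl tip [546.6   5.5]
```

View pics/sl.png

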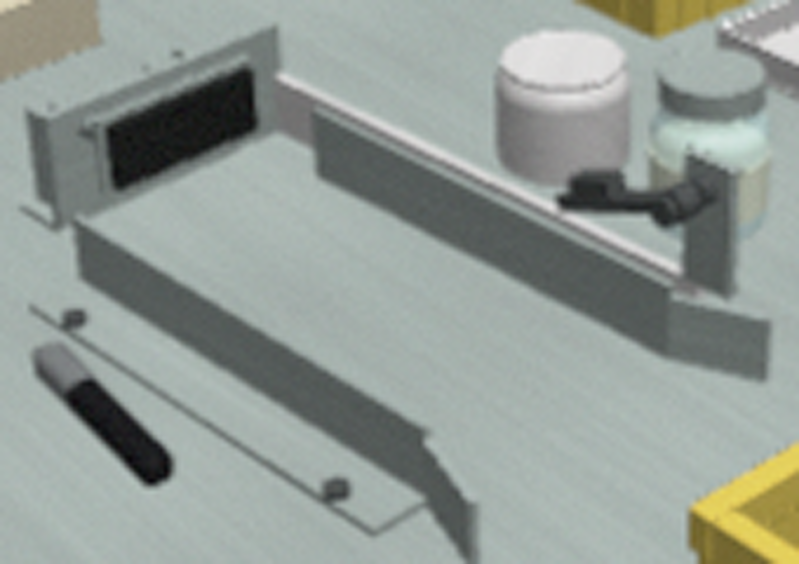

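Run:
```python
from h import *
np.set_printoptions(precision=1,suppress=True)
p=cap('side'); 
f=lambda u,v,z=40:ray(p,220+(u+.5)/4.7-.5,205+(v+.5)/4.7-.5,z)[:2]
L0,L1,R0,R1=f(428,433),f(78,218),f(672,290),f(315,108)
print(L0,L1,R0,R1,'len',np.linalg.norm(L1-L0),np.linalg.norm(R1-R0),'sep',np.linalg.norm(R1-L1),np.linalg.norm(R0-L0))
for a,b in((L0,L1),(R0,R1)): print('yaw',np.arctan2(*(b-a)[::-1]))
print('bottom',f(665,355,0),f(318,178,0),f(82,277,0))
print('post top',f(690,150,104),f(738,168,104))
```

```text
[406.6 -70.6] [387.6 179.3] [558.5 -57.2] [541.1 195.6] len 250.54652778305575 253.345174863136 sep 154.38096414132164 152.47416390226647
yaw 1.6468458383910678
yaw 1.6395466215811563
bottom [561.3 -50.8] [538.2 192.5] [391.1 189.5]
post top [574.3 -50.3] [578.6 -76.1]
```

Call:
arm_command(deltas=[[0.035,0,0,-6.6],[0.035,0,0,-6.6],[0.035,0,0,-6.6],[0.035,0,0,-6.6],[0.03,0,-0.03,0]], claw=0)

```text
time: 1.7
tool_pos: [378.9, 420.1, 234.4]
tcp_rot: [-1.569, -0.001, 0.052]
contact_force: [0.3, -0.5, -0.3]
grip_width: 91.9
```

Call:
arm_command(deltas=[[0.006,0,-0.045,1.6],[0.006,0,-0.045,0],[0.006,0,-0.045,0],[0.006,0,-0.045,0],[0.006,0,-0.045,0]])

```text
time: 2.2
tool_pos: [412.8, 193.1, 234.9]
tcp_rot: [-1.571, -0.001, 0.019]
contact_force: [0.5, -1.1, 0.2]
grip_width: 91.8
```

Call:
arm_command(deltas=[[0.006,0,-0.045,0],[0.006,0,-0.045,0],[0.006,0,-0.045,0],[0.006,0,-0.045,0],[0.006,0,-0.045,0]])

```text
time: 2.7
tool_pos: [447.1, -31.4, 235.0]
tcp_rot: [-1.571, -0.001, 0.019]
contact_force: [1.1, -0.1, 0.3]
grip_width: 91.8
```

Call:
arm_command(deltas=[[0.006,0,-0.045,0],[0.006,0,-0.045,0],[0.006,0,-0.045,0],[0.006,0,-0.045,0],[0.006,0,-0.045,0]])

```text
time: 3.2
tool_pos: [481.4, -255.9, 234.8]
tcp_rot: [-1.571, -0.0, 0.019]
contact_force: [0.5, 0.5, -0.0]
grip_width: 91.8
```

Call:
arm_command(deltas=[[0.0,0,-0.04,0],[0.0,0,-0.04,0],[0.0,0,-0.03,0],[0.0,0,0,0]])

```text
time: 3.6
tool_pos: [482.8, -367.6, 233.8]
tcp_rot: [-1.572, 0.0, 0.015]
contact_force: [-0.4, -0.1, 0.2]
grip_width: 91.9
```

Call:
arm_command(deltas=[[0.008,0.04,-0.016,-0.3],[0.008,0.04,-0.016,-0.2],[0.0,0.035,0,0],[0.0,0.03,0,0],[0,0,0,0]])

```text
time: 4.1
tool_pos: [498.2, -392.6, 85.1]
tcp_rot: [-1.563, 0.006, 0.028]
contact_force: [-0.3, 0.6, 0.5]
grip_width: 91.6
```

Run:
```python
from h import *
o=bot.get_obs();print(o['tool_pos'],o['tcp_rot'],o['contact_force'])
p=cap('side');cv2.imwrite('pics/g.png',cv2.resize(cv2.cvtColor(p['img'],cv2.COLOR_RGB2BGR)[200:420,300:600],None,fx=2,fy=2))
```

```text
[ 498.19200762 -392.58563995   85.07326884] [-1.56348015  0.00643195  0.02821489] [-0.3288303   0.57283213  0.4611295 ]
```

View pics/g.png

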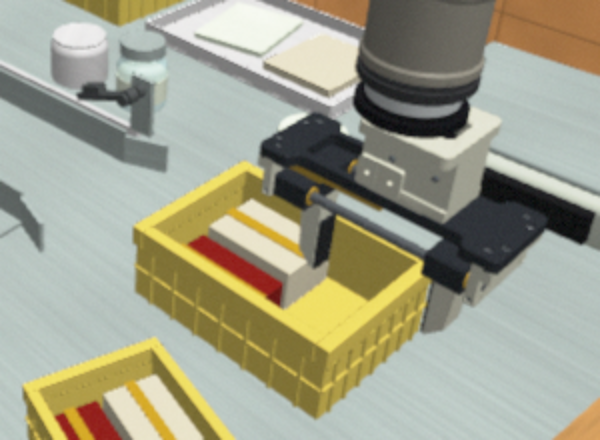

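The jaws straddle the near (-x end) rim: inner finger at crop (318,235) is inside the empty part, outer finger at (440,300) is outside. The outer finger has clearance. I'll go down and close.

Call:
arm_command(deltas=[[0,0.01,-0.003,0],[0,0.01,-0.003,0],[0,0.009,0,0],[0,0,0,0]])

```text
time: 4.55
tool_pos: [499.8, -401.1, 59.5]
tcp_rot: [-1.569, 0.001, 0.028]
contact_force: [0.4, 0.4, 0.5]
grip_width: 91.6
```

Call:
arm_command(deltas=[[0,0,0,0],[0,0,0,0],[0,0,0,0],[0,0,0,0],[0,0,0,0]], claw=255)

```text
time: 5.05
tool_pos: [500.4, -401.6, 60.9]
tcp_rot: [-1.571, -0.0, 0.028]
contact_force: [0.0, 0.7, -0.4]
grip_width: 56.4
```

Call:
arm_command(deltas=[[0,0,0,0],[0,0,0,0],[0,0,0,0],[0,0,0,0],[0,0,0,0]])

```text
time: 5.55
tool_pos: [500.3, -401.6, 60.7]
tcp_rot: [-1.571, -0.0, 0.028]
contact_force: [-0.7, -0.1, 0.6]
grip_width: 16.3
```

Call:
arm_command(deltas=[[0,0.005,0,0],[0,0,0,0],[0,0,0,0],[0,0,0,0],[0,0,0,0]])

```text
time: 6.05
tool_pos: [500.9, -401.6, 58.1]
tcp_rot: [-1.572, -0.002, 0.028]
contact_force: [-3.3, 3.9, 15.2]
grip_width: 11.6
```

```bash
cat > fit.py <<'E'
from h import *
from scipy.optimize import minimize
# visible rim outline robust to gripper: use far (+x) corners? here: whole-mask fit ignoring gripper pixels
def est(yaw=None):
    o=bot.get_obs(); t=o['tool_pos']; print('t',o['time'],'tcp',t.round(1),'rot',o['tcp_rot'].round(3),'F',o['contact_force'].round(1),'w',round(o['grip_width'],1))
    ps=o['tcp_rot'][2]; z=np.array([-np.sin(ps),np.cos(ps)]); c=t[:2]+94*z
    M=np.array([480,-63.4]);a=1.650;d=np.array([np.cos(a),np.sin(a)]);n=np.array([-d[1],d[0]])
    print('crate (if jaw-aligned)',c.round(1),'lane xy',((c-M)@d).round(1),((c-M)@n).round(1),'dyaw',round(ps+np.pi/2-a,3))
if __name__=='__main__':
    est()
E
python3 fit.py
```

```text
t 6.05 tcp [ 500.9 -401.6   58.1] rot [-1.572 -0.002  0.028] F [-3.3  3.9 15.2] w 11.6
crate (if jaw-aligned) [ 498.3 -307.6] lane xy -244.9 1.1 dyaw -0.051
```

Call:
arm_command(deltas=[[0,-0.0025,0,0],[0.001,0,0.006,-0.8],[0.0015,0,0.01,-0.8],[0.0015,0,0.01,-0.8],[0.0015,0,0.01,-0.6]])

```text
time: 6.55
tool_pos: [504.1, -364.5, 58.2]
tcp_rot: [-1.571, -0.0, 0.081]
contact_force: [0.4, -3.7, 1.5]
grip_width: 11.6
```

Call:
arm_command(deltas=[[0.001,0,0.01,0],[0.001,0,0.01,0],[0.0005,0,0.01,0],[0,0,0.005,0],[0,0,0,0]])

```text
time: 7.05
tool_pos: [503.6, -328.4, 58.1]
tcp_rot: [-1.568, 0.001, 0.081]
contact_force: [0.8, 5.7, 3.1]
grip_width: 11.7
```

```bash
cat >> fit.py <<'E'
    p=cap('top');cv2.imwrite('pics/t%d.png'%p['shot'],cv2.resize(cv2.cvtColor(p['img'],cv2.COLOR_RGB2BGR)[220:320,290:450],None,fx=5,fy=5,interpolation=cv2.INTER_CUBIC)); print(p['shot'])
E
python3 fit.py; cp $(ls -t pics/t*.png|head -1) pics/view1.png
```

```text
t 7.05 tcp [ 503.6 -328.4   58.1] rot [-1.568e+00  1.000e-03  8.100e-02] F [0.8 5.7 3.1] w 11.7
crate (if jaw-aligned) [ 496.  -234.7] lane xy -172.0 -2.4 dyaw 0.001
8
```

View pics/view1.png

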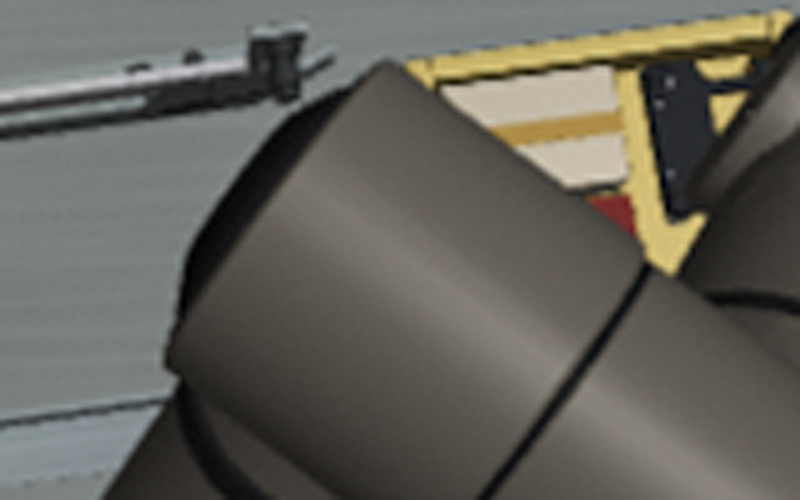

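Run:
```python
from h import *
np.set_printoptions(precision=1,suppress=True)
p=cap('top'); s=cap('side')
f=lambda u,v,z:ray(p,290+(u+.5)/5-.5,220+(v+.5)/5-.5,z)[:2]
for M,a in(((477.6,-62.8),1.658),((480,-63.4),1.650)):
    d=np.array([np.cos(a),np.sin(a)]);n=np.array([-d[1],d[0]])
    for q in((412,62),(770,12)):
        r=f(*q,75)-M; print(f(*q,75),r@d,r@n, 'crate lat',r@n+75)
cv2.imwrite('pics/s1.png',cv2.resize(cv2.cvtColor(s['img'],cv2.COLOR_RGB2BGR)[200:380,250:520],None,fx=2.9,fy=2.9,interpolation=cv2.INTER_CUBIC))
```

```text
[ 558.1 -132.1] -76.08485687403473 -74.14044284509089 crate lat 0.8595571549091119
[ 574.  -318.1] -262.7262746931458 -73.75089888653058 crate lat 1.2491011134694219
[ 558.1 -132.1] -74.70129580526152 -72.40173919100638 crate lat 2.598260808993615
[ 574.  -318.1] -261.3398574492833 -73.5053231136558 crate lat 1.4946768863441946
```

View pics/s1.png

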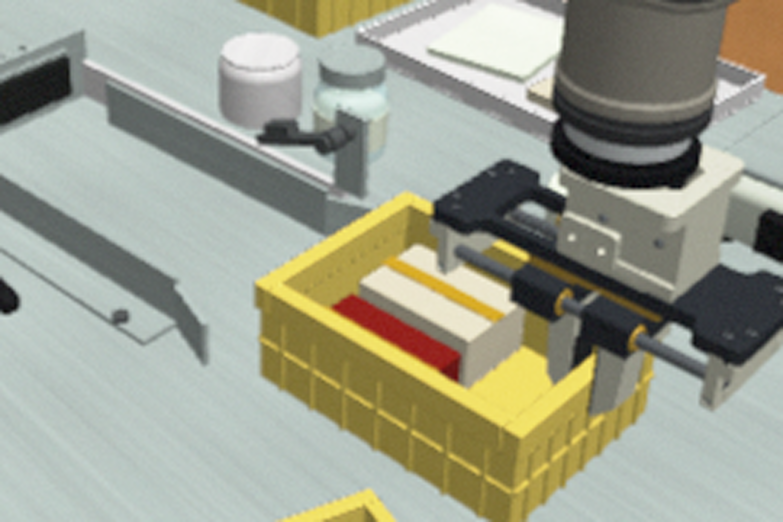

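Run:
```python
from h import *
p=cap('side')
f=lambda u,v,z:ray(p,250+(u+.5)/2.9-.5,200+(v+.5)/2.9-.5,z)[:2]
for M,a in(((482.5,-64),1.643),((480,-63.4),1.650)):
    d=np.array([np.cos(a),np.sin(a)]);n=np.array([-d[1],d[0]])
    for q in((255,285),(520,440),(408,192)):
        r=f(*q,75)-M; print(f(*q,75).round(1),(r@d).round(1),(r@n).round(1))
```

```text
[ 412.1 -144.1] -74.8 76.0
[ 427.3 -341.4] -272.7 75.1
[ 562.5 -131.9] -73.5 -74.9
[ 412.1 -144.1] -75.1 74.1
[ 427.3 -341.4] -273.0 74.6
[ 562.5 -131.9] -74.8 -76.8
```

Call:
arm_command(deltas=[[0.0007,0,0.01,0],[0,0,0.01,0],[0,0,0.01,0],[0,0,0.01,0],[0,0,0.01,0]])

```text
time: 7.75
tool_pos: [500.2, -279.4, 58.2]
tcp_rot: [-1.571, 0.0, 0.08]
contact_force: [-0.3, -2.8, -0.9]
grip_width: 11.9
```

Call:
arm_command(deltas=[[0,0,0.008,0],[0,0,0.008,0],[0,0,0.008,0],[0,0,0.008,0],[0,0,0.008,0]])

```text
time: 8.25
tool_pos: [497.1, -239.8, 58.1]
tcp_rot: [-1.571, 0.0, 0.08]
contact_force: [-0.5, -1.8, -1.2]
grip_width: 11.9
```

Call:
arm_command(deltas=[[0,0,0.006,0],[0,0,0.006,0],[0,0,0.006,0],[0,0,0.006,0],[0,0,0.006,0]])

```text
time: 8.75
tool_pos: [494.7, -210.1, 58.2]
tcp_rot: [-1.571, 0.0, 0.08]
contact_force: [-0.0, -2.0, -1.2]
grip_width: 11.8
```

Call:
arm_command(deltas=[[0,0,0.006,0],[0,0,0.006,0],[0,0,0.006,0],[0,0,0.006,0],[0,0,0.006,0]])

```text
time: 9.25
tool_pos: [492.3, -180.1, 58.2]
tcp_rot: [-1.571, 0.0, 0.08]
contact_force: [0.1, -2.2, -1.9]
grip_width: 11.6
```

Call:
arm_command(deltas=[[0,0,0.007,0],[0,0,0.007,0],[0,0,0.007,0],[0,0,0.007,0],[0,0,0.007,0]])

```text
time: 9.75
tool_pos: [489.5, -145.1, 58.2]
tcp_rot: [-1.571, 0.0, 0.08]
contact_force: [0.9, -1.3, -1.7]
grip_width: 11.6
```

Call:
arm_command(deltas=[[0,0,0.008,0],[0,0,0.008,0],[0,0,0.008,0],[0,0,0.008,0],[0,0,0.008,0]])

```text
time: 10.25
tool_pos: [486.3, -105.2, 58.2]
tcp_rot: [-1.571, 0.0, 0.08]
contact_force: [0.0, -1.9, -1.8]
grip_width: 11.4
```

Call:
arm_command(deltas=[[0,0,0.008,0],[0,0,0.008,0],[0,0,0.008,0],[0,0,0.008,0],[0,0,0,0]])

```text
time: 10.75
tool_pos: [483.7, -72.6, 58.1]
tcp_rot: [-1.57, 0.0, 0.081]
contact_force: [1.3, 2.0, -3.3]
grip_width: 12.1
```

Run:
```python
import fit; from h import *
fit.est(); s=cap('side')
cv2.imwrite('pics/s2.png',cv2.resize(cv2.cvtColor(s['img'],cv2.COLOR_RGB2BGR)[170:370,210:450],None,fx=3,fy=3,interpolation=cv2.INTER_CUBIC))
```

```text
t 10.75 tcp [483.7 -72.6  58.1] rot [-1.57   0.     0.081] F [ 1.3  2.  -3.3] w 12.1
crate (if jaw-aligned) [476.1  21.1] lane xy 84.5 -2.8 dyaw 0.002
```

View pics/s2.png

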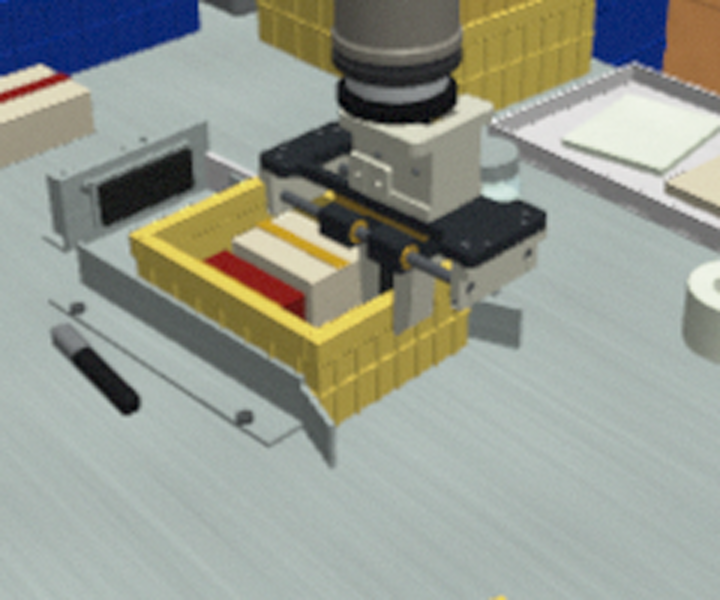

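Call:
arm_command(deltas=[[0,0,0.007,0],[0,0,0.007,0],[0,0,0.007,0],[0,0,0.007,0],[0,0,0.007,0]])

```text
time: 11.3
tool_pos: [480.9, -38.5, 58.2]
tcp_rot: [-1.571, 0.0, 0.08]
contact_force: [0.7, -1.2, -2.6]
grip_width: 11.6
```

Call:
arm_command(deltas=[[0,0,0.005,0],[0,0,0.004,0],[0,0,0.003,0],[0,0,0.002,0],[0,0,0.002,0]])

```text
time: 11.8
tool_pos: [479.7, -23.1, 58.2]
tcp_rot: [-1.571, 0.0, 0.08]
contact_force: [0.6, -2.6, -2.2]
grip_width: 11.4
```

Call:
arm_command(deltas=[[0,0,0.001,0],[0,0,0.001,0],[0,0,0.001,0],[0,0,0.001,0]])

```text
time: 12.2
tool_pos: [479.4, -19.2, 58.2]
tcp_rot: [-1.571, -0.0, 0.08]
contact_force: [0.8, -1.2, -1.8]
grip_width: 11.5
```

Call:
arm_command(deltas=[[0,0,0.001,0],[0,0,0.001,0],[0,0,0.001,0],[0,0,0.001,0]])

```text
time: 12.6
tool_pos: [479.1, -15.1, 58.2]
tcp_rot: [-1.571, -0.0, 0.08]
contact_force: [0.1, -1.7, -3.2]
grip_width: 11.6
```

Crate centre about 142 mm in; no buffer yet.

Call:
arm_command(deltas=[[0,0,0.001,0],[0,0,0.001,0],[0,0,0.001,0]])

```text
time: 12.9
tool_pos: [478.8, -12.1, 58.2]
tcp_rot: [-1.571, -0.0, 0.08]
contact_force: [0.5, -1.5, -2.6]
grip_width: 11.8
```

Call:
arm_command(deltas=[[0,0,0.001,0],[0,0,0.001,0],[0,0,0.001,0]])

```text
time: 13.2
tool_pos: [478.6, -9.1, 58.2]
tcp_rot: [-1.571, -0.0, 0.08]
contact_force: [1.0, -2.7, -2.2]
grip_width: 11.9
```

Call:
arm_command(deltas=[[0,0,0.001,0],[0,0,0.001,0],[0,0,0.001,0]])

```text
time: 13.5
tool_pos: [478.3, -6.1, 58.2]
tcp_rot: [-1.571, -0.0, 0.08]
contact_force: [-0.3, -1.7, -2.6]
grip_width: 12.0
```

Call:
arm_command(deltas=[[0,0,0.001,0],[0,0,0.001,0],[0,0,0.001,0]])

```text
time: 13.8
tool_pos: [478.1, -3.1, 58.2]
tcp_rot: [-1.571, 0.0, 0.08]
contact_force: [-0.3, -2.5, -2.5]
grip_width: 11.4
```

Call:
arm_command(deltas=[[0,0,0.001,0],[0,0,0.001,0],[0,0,0.001,0]])

```text
time: 14.1
tool_pos: [477.9, -0.1, 58.2]
tcp_rot: [-1.571, -0.0, 0.08]
contact_force: [0.0, -1.1, -3.0]
grip_width: 11.8
```

Call:
arm_command(deltas=[[0,0,0.001,0],[0,0,0.001,0]])

```text
time: 14.3
tool_pos: [477.7, 1.8, 58.2]
tcp_rot: [-1.571, -0.0, 0.08]
contact_force: [0.9, -2.4, -3.0]
grip_width: 11.8
```

Call:
arm_command(deltas=[[0,0,0.001,0],[0,0,0.001,0]])

```text
time: 14.5
tool_pos: [477.8, 3.5, 58.3]
tcp_rot: [-1.571, -0.001, 0.08]
contact_force: [1.2, -4.9, -2.2]
grip_width: 11.6
```

Call:
arm_command(deltas=[[0,0,0.001,0],[0,0,0.001,0]])

```text
time: 14.7
tool_pos: [478.0, 5.1, 58.4]
tcp_rot: [-1.572, -0.001, 0.081]
contact_force: [1.4, -6.8, -2.7]
grip_width: 11.9
```

Call:
arm_command(deltas=[[0,0,0.001,0],[0,0,0.001,0]])

```text
time: 14.9
tool_pos: [478.2, 6.7, 58.5]
tcp_rot: [-1.573, -0.002, 0.081]
contact_force: [2.0, -8.9, -2.0]
grip_width: 11.7
```

Call:
arm_command(deltas=[[0,0,0.001,0],[0,0,0.001,0]])

```text
time: 15.1
tool_pos: [478.2, 8.3, 58.6]
tcp_rot: [-1.573, -0.002, 0.081]
contact_force: [1.3, -12.2, -2.9]
grip_width: 11.8
```

Call:
arm_command(deltas=[[0,0,0.0005,0],[0,0,0,0]])

```text
time: 15.3
tool_pos: [478.2, 8.6, 58.6]
tcp_rot: [-1.574, -0.002, 0.081]
contact_force: [2.7, -11.3, -3.1]
grip_width: 11.6
```

Run:
```python
import fit; from h import *
fit.est(); s=cap('side');t=cap('top')
a=cv2.resize(cv2.cvtColor(s['img'],cv2.COLOR_RGB2BGR)[180:300,250:400],None,fx=4,fy=4,interpolation=cv2.INTER_CUBIC)[:480]
b=cv2.resize(cv2.cvtColor(t['img'],cv2.COLOR_RGB2BGR)[220:300,220:372],None,fx=4,fy=4)
cv2.imwrite('pics/s3.png',a);cv2.imwrite('pics/t3.png',b)
```

```text
t 15.3 tcp [478.2   8.6  58.6] rot [-1.574 -0.002  0.081] F [  2.7 -11.3  -3.1] w 11.6
crate (if jaw-aligned) [470.6 102.3] lane xy 166.0 -3.8 dyaw 0.002
```

Call:
arm_command(deltas=[[0,0,0.001,0],[0,0,0.0005,0],[0,0,0,0]])

```text
time: 15.7
tool_pos: [478.2, 9.9, 58.7]
tcp_rot: [-1.574, -0.002, 0.081]
contact_force: [2.3, -12.6, -3.4]
grip_width: 11.8
```

Run:
```python
import fit; from h import *
fit.est(); s=cap('side');t=cap('top')
a=cv2.resize(cv2.cvtColor(s['img'],cv2.COLOR_RGB2BGR)[200:290,260:400],None,fx=4,fy=4,interpolation=cv2.INTER_CUBIC)
b=cv2.resize(cv2.cvtColor(t['img'],cv2.COLOR_RGB2BGR)[222:280,232:372],None,fx=4,fy=4,interpolation=cv2.INTER_CUBIC)
cv2.imwrite('pics/s4.png',np.vstack([a,b]))
```

```text
t 15.7 tcp [478.2   9.9  58.7] rot [-1.574 -0.002  0.081] F [  2.3 -12.6  -3.4] w 11.8
crate (if jaw-aligned) [470.6 103.5] lane xy 167.2 -3.8 dyaw 0.002
```

View pics/s4.png

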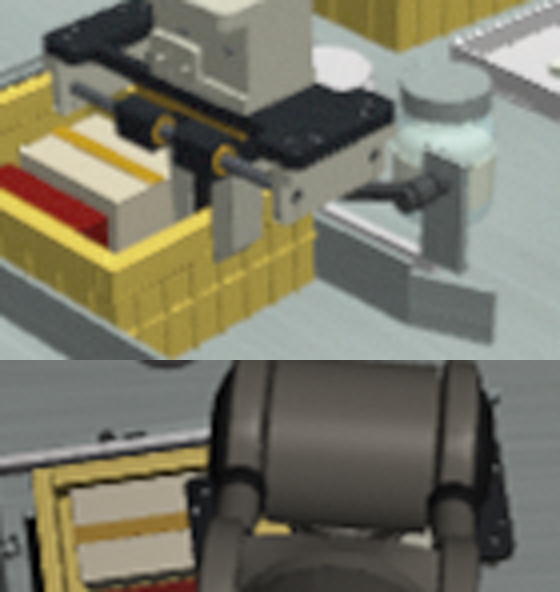

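Run:
```python
from h import *
s=cap('side'); a=cv2.cvtColor(s['img'],cv2.COLOR_RGB2GRAY).astype(int); b=cv2.cvtColor(cv2.imread('pics/side0.png'),cv2.COLOR_BGR2GRAY).astype(int)
print('now');print(a[236:258,340:372:2]);print('start');print(b[236:258,340:372:2])
```

```text
now
[[ 34  32  33  60 112 146 144 140 159 177 165 177 191 160 209 204]
 [ 32  33  62 114 145 143 137 116 161 180 163 168 181 158 182 172]
 [ 35  59 112 144 145 146 117 100 160 148 168 169 172 103 133 164]
 [ 63 111 144 145 145 145 102 122 164 134 165 170 172 105  78 129]
 [112 145 144 145 144 146 114 140 161 132 135 163 172  95  91  87]
 [144 147 146 145 145 146 132 138 162 133 120 144 157  94  87  86]
 [144 145 143 146 146 144 143 140 168 132 120 126 135  90  80  89]
 [143 142 143 145 144 144 146 142 174 132 119 130 123  84  73  87]
 [143 146 145 147 145 143 137 145 168 128 116 116  88  80  61  83]
 [146 145 145 145 145 137 108 111 134 102  96  71  82  90  71  73]
 [143 145 145 145 137 107  69  75  73  73  68  61  84  88  71  63]
 [147 148 146 135 103  64  64  64  65  66  61  75  72  82  71  53]
 [144 145 140  99  60  44  40  41  46  42  43  82  59  75  64  59]
 [146 145 137  73  57  61  56  41  42  40  38  69  56  61  58  83]
 [145 169 150 133 123 125 126 120 117  78  45  55  55  60  68  89]
 [145 208 195 177 178 178 180 183 179 129  42  49  45  69  83  88]
 [131 191 218 195 178 17
[... 1159 characters left out ...]
  63  63  72  74  86  75  50]
 [ 40  42  44  43  44  41  42  43  47  41  44  79  58  74  62  63]
 [ 89  75  75  64  58  56  58  41  43  43  41  67  52  64  53  83]
 [170 160 141 128 125 123 128 120 119  81  42  50  53  54  69  90]
 [190 214 193 177 174 176 179 180 177 132  46  47  45  66  87  87]
 [129 190 215 193 177 174 177 177 178 161  67  60  88  83  87  88]
 [137 126 189 215 191 177 177 177 179 182 124 105 138  89  84  89]
 [155 138 128 189 217 195 175 171 177 179 166 147 142  86  84  84]
 [123 157 138 126 192 213 192 176 177 176 177 165 147  87  85  85]
 [ 90 124 155 138 129 189 213 193 175 172 176 177 166  85  86  87]
 [ 89  92 123 150 137 128 190 216 192 174 171 175 180  85  83  88]]
```

Pawl pixels (columns 352–360) match the hanging picture from the start exactly, so the catch is down. I'll ease back and release.

Call:
arm_command(deltas=[[0,0,-0.001,0],[0,0,-0.001,0],[0,0,-0.0005,0],[0,0,0,0]])

```text
time: 16.25
tool_pos: [478.2, 7.8, 58.6]
tcp_rot: [-1.573, -0.002, 0.081]
contact_force: [2.8, -9.9, -3.0]
grip_width: 11.8
```

Call:
arm_command(deltas=[[0,0,0,0],[0,0,0,0],[0,0,0,0],[0,0,0,0],[0,0,0,0]], claw=130)

```text
time: 16.75
tool_pos: [477.0, 9.5, 58.2]
tcp_rot: [-1.57, 0.0, 0.08]
contact_force: [0.1, -0.9, -0.4]
grip_width: 43.6
```

Call:
arm_command(deltas=[[0,0,0,0],[0,0,0,0],[0,0,0,0]])

```text
time: 17.05
tool_pos: [477.1, 9.3, 58.2]
tcp_rot: [-1.571, -0.0, 0.08]
contact_force: [-0.7, 0.5, -0.3]
grip_width: 44.7
```

Call:
arm_command(deltas=[[0,-0.01,0,0],[0,-0.02,0,0],[0,-0.03,0,0],[0,-0.04,0,0],[0,-0.04,0,0]])

```text
time: 17.55
tool_pos: [476.7, 9.3, 200.2]
tcp_rot: [-1.571, 0.0, 0.08]
contact_force: [0.2, -0.2, -0.5]
grip_width: 45.3
```

Call:
arm_command(deltas=[[0,-0.04,0,0],[0,-0.03,-0.03,0],[0,-0.02,-0.04,0],[0,0,-0.045,0],[0,0,-0.045,0]])

```text
time: 18.05
tool_pos: [489.9, -151.7, 290.1]
tcp_rot: [-1.572, -0.003, 0.081]
contact_force: [0.4, 0.2, -0.4]
grip_width: 45.0
```

Call:
arm_command(deltas=[[0,0,-0.045,0],[0,0,-0.04,0],[0,0,-0.03,0],[0,0,0,0],[0,0,0,0]])

```text
time: 18.55
tool_pos: [498.7, -265.0, 288.4]
tcp_rot: [-1.57, 0.0, 0.079]
contact_force: [-0.1, 0.5, -0.3]
grip_width: 44.9
```

Run:
```python
import fit; from h import *
fit.est(); s=cap('side');t=cap('top')
a=cv2.resize(cv2.cvtColor(s['img'],cv2.COLOR_RGB2BGR)[200:300,215:395],None,fx=4,fy=3,interpolation=cv2.INTER_CUBIC)
b=cv2.resize(cv2.cvtColor(t['img'],cv2.COLOR_RGB2BGR)[225:320,212:392],None,fx=4,fy=3,interpolation=cv2.INTER_CUBIC)
cv2.imwrite('pics/s5.png',np.vstack([a,b]))
g=cv2.cvtColor(s['img'],cv2.COLOR_RGB2GRAY).astype(int); b=cv2.cvtColor(cv2.imread('pics/side0.png'),cv2.COLOR_BGR2GRAY).astype(int)
print(np.abs(g-b)[240:250,338:366].max(1))
for k in('jar','tin','label_roll','marker','pastry_box'):print(k,[(w(s,d['xyz']).round(0),round(d['confidence'],2)) for d in vision.find_in(s,k)[:1]])
```

```text
t 18.55 tcp [ 498.7 -265.   288.4] rot [-1.57   0.     0.079] F [-0.1  0.5 -0.3] w 44.9
crate (if jaw-aligned) [ 491.3 -171.3] lane xy -108.4 -2.8 dyaw -0.0
[25 59 66 54  8 35 21 26 48 59]
jar [(array([654.,  12.,  64.]), 0.7)]
tin [(array([636., 105.,  45.]), 0.94)]
label_roll [(array([ 684., -198.,   36.]), 0.84)]
marker [(array([329.,  66.,  17.]), 0.76)]
pastry_box [(array([457., 415.,  35.]), 0.87)]
```

View pics/s5.png

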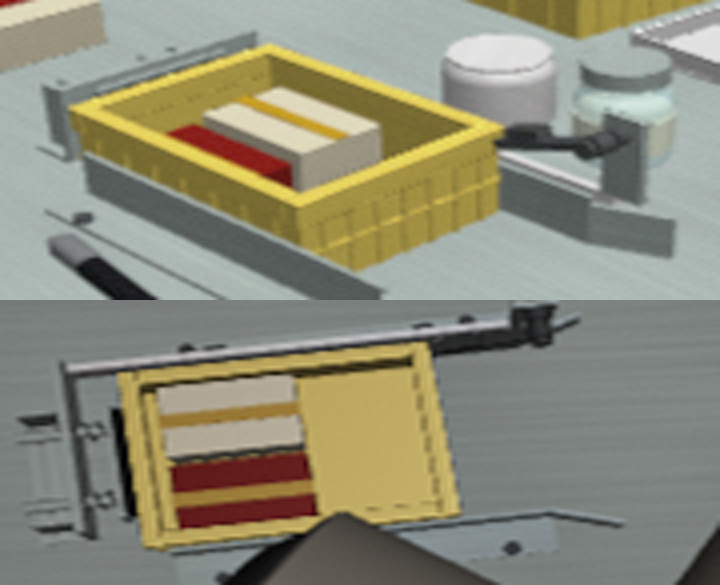

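Run:
```python
from h import *
s=cap('side');t=cap('top')
for p,n in((s,'side'),(t,'top')):
    g=cv2.cvtColor(p['img'],cv2.COLOR_RGB2GRAY).astype(int); b=cv2.cvtColor(cv2.imread(f'pics/{n}0.png'),cv2.COLOR_BGR2GRAY).astype(int)
    print((g-b)[238:252,336:366:2] if n=='side' else '')
f=lambda u,v:ray(t,212+u/4,225+v/3,75)[:2]
M=np.array([480,-63.4]);a=1.65;d=np.array([np.cos(a),np.sin(a)])
for q in((435,343),(460,515),(120,372),(148,550)): print((f(*q)-M)@d)
```

```text
[[  1   1   2   1   1   1   5   3   4   3   5   2   2   3   4]
 [ 28   3   5   4   4   6   1   3   5   0   4   1   3   1   0]
 [ 67  22   1   4  -2   3   4   7   7   3   1   1   3   5   2]
 [ 69  58  18   5   3   1   2  10   0   2   4   2  -2   0   5]
 [ 67  67  37   7   0   2   1   0   5   2   1   1   1  -3   2]
 [ 68  55   8   0   1  -1   1   1  -1   1   6   0   3   3   1]
 [ 40  -5  -3   2  -4   2   0  -2   0   6   3   2   0  -2   4]
 [-33 -33 -19   3  -3  -3   3   0   4  14   4   0   3  -3   1]
 [-36 -24  -4  -2   2   1   6   0   2   3   0   3   1   3  -1]
 [-51 -25   1   2   3  -1  -5  -3   1   2  -3   6   0   3  -2]
 [-79 -45   8   1   0   1   2   2   1   4  -3  -2   0   1   2]
 [-56 -60   3   3  -2  -8   0   3   2   3  -3   2   4   3  -2]
 [  7 -48  -1   4   4  -2   0   2   0   2  -3  -2   5   4   1]
 [-12  -1   0   5   4   4   3   4   4   5   6  -1  -1   2   6]]

92.86906588597833
96.73784749787217
287.2153591266272
285.634657112768
```

Run:
```python
from h import *
t=cap('top')
f=lambda u,v:ray(t,212+u/4,225+(v-300)/3,75)[:2]
M=np.array([480,-63.4]);a=1.65;d=np.array([np.cos(a),np.sin(a)])
print([round(float((f(*q)-M)@d),1) for q in((435,343),(460,515),(120,372),(148,550))])
job.close_job()
```

```text
[58.1, 62.9, 260.3, 259.3]
the job is handed in; nothing more can be done
```

The crate is latched in the lane and the job is handed in. I pinched its rear rim, slid it along the bench into the lane, and pushed on until the force showed about 11–14 N on the buffer. I judged the catch to have dropped, eased back 2.5 mm, released and withdrew.

**Last checks**
- **Catch:** its visible pixels match the hanging picture from the start, apart from the few columns at the tip that the crate now overlaps. It looks down, with its tip against the crate's rear rim.
- **Crate:** it stands flat, with its centre about 160 mm in from the mouth (at least 145 mm needed). Its rear edge measured 58–63 mm in and its front edge 260 mm.
- **Robot:** the arm is well clear and the force reading is close to zero.
- **Other things:** all five show within a few mm of where they began, by the side camera.

**Not confirmed or in disagreement**
- The push of the crate back on the catch (over 1 N) could not be measured directly. It is inferred from the buffer still being compressed and the catch tip touching the rim.
- I did not see the catch being lifted, because the gripper hid it during the slide.
- The two cameras disagreed by about 5 mm and 0.015 rad on where the lane lies, so I used their average.
- One position calculation gave about 190 mm because I used the wrong crop offset. The 160 mm figure is the corrected one.

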